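Change the harness tester's adapter card and lever it home

ROBOT

A 6-joint arm with a two-finger parallel gripper is mounted at the origin on a cart in front of the work surface, level with it; the furniture and walls round the work are solid. World frame = base frame: x ahead of the robot, y to its left, z up, the work surface at z = 0. Lengths are in m, angles in degrees, forces in N, time in s.
With the tool pointing down it reaches from about 0.25 to 0.725 m from the base axis. Payload 9.7 kg.
Tool frame: the origin (TCP) lies midway between the tips of the shut fingers; the grasp point (between the pads) lies 19 mm behind it; z points along the fingers, y is the line along which they close (so a half turn about z gives the same grasp; the last joint's range is limited). The gripper opens to 85 mm and grips with 20 to 120 N. Pads are 22 mm wide; open, the fingers measure 114 mm over their backs; the gripper's body (76 mm by 85 mm) begins 54 mm behind the grasp point. The pads swing forward as they close: fully open they stand 13 mm farther back than shut.
Start: joints at [68.755, 4.979, 10.078, 95.1, 0, 90], TCP at [0.199, 0.513, 0.231] pointing down, gripper open.
Joint ranges: [-179.16, 179.16], [-48.56, 103.87], [-65.8, 70.77], [-126.05, 130.52], [-82.76, 87.17], [-180, 180]. Speed limits (degrees/s): [127.2, 127.2, 147.25, 180, 180, 180].

INTERFACE

Orientations are given as [roll, pitch, yaw] about the fixed x, y, z axes, in that order (R = Rz(yaw) Ry(pitch) Rx(roll)).
In Python, from workcell import * gives the robot as it stands.
- The arm moves only by the tool servo_tool, never from a script. Its argument "moves" is a list of rows, each a list of 4 numbers: the shift along the world's x, y, z in cm, then the turn about the world's z in rad. A call has 1 to 20 rows; each row is the pose to reach, as a shift and turn from the pose commanded when the call began; what a row does not reach only later rows make up. A row lasts 1/12 s, in which the tool goes at most 41.7 mm and 7.16 degrees, less where a joint would pass 70% of its speed; a pose out of reach is approached as far as the arm can. A call with a gripper value outside its range is refused whole. "claw" is the closure, from 0 (fully open) to 1 (shut), set as the call begins (left out, the last holds). The fingers move at their own pace and stop on an object; "force" is the grip in N (left out, the last holds). Time passes only in rows, so rows that repeat a pose let the fingers close. It gives the time, the measured TCP pose, the force, the opening and the grip force at its end, in the units of the state.
- get_obs(): the state, without advancing time (a new reading comes with each control period).
- camera(name): name is "side" or "top" or "wrist"; returns the picture (480x640x3 uint8, red, green, blue); there is no depth.
- get_calibration(name): a dict with "fx", "fy", "cx", "cy" (pixels), "rvec" (rotation vector, rad) and "tvec" (3), from world to camera coordinates, as OpenCV has them; the wrist camera has in their place "tool_from_camera" (4x4, takes a point from camera to tool coordinates, whose origin is the TCP and whose axes are the flange's). Camera axes: x right, y down, z forward; pixel columns grow to the right and rows downward; lengths in m; the calibration is good to about 2 mm. A picture is of the moment at which its call begins: read the wrist's pose just before it. get_calibration takes no time and is no camera call.
- job_done(): hands the job in; it is judged then, once.
The state is a dict: "time": time; "q": joint angles; "qd": joint speeds; "joint_efforts": joint torques, N m; "ee_pos": TCP position; "tcp_rot": TCP orientation; "wrist_force": force on the tool from outside, world axes, zero at the start; "torque": the same for the moment, N m; "opening": finger opening in m; "grasp_force": force on a finger pad.
Only numpy, scipy, OpenCV 4.12 (cv2) and the standard library are available. Lean on these libraries where they do the work, as an engineer would, in place of code of your own. Each camera call takes 0.05 s, during which the arm holds its last target. There are 200 camera calls.

TASK

Set the harness tester up for the next job: take the adapter card with the one wide rectangular connector out of the sloping rack and slide it upright down the two card guides of the tester, its connector facing the tester's front (the side with the lamps). Then swing both ejector levers inward, fully closed, so that they, not your hand, press the card fully home into the contacts; go from one lever to the other a part at a time so that the card goes down level, its two ends never more than about 5 mm apart in height, and does not bend the contacts. Leave the other card and the loose tools and parts where they are.

Things in the scene. Friction and masses are not known exactly. Their poses are not given: they have to be found in the camera images.
- card_wide: The card to fit: green board 120 mm wide (y; lowest 6 mm: 112), 3 thick (x), one wide white rectangular connector (84x22 mm) on its front (-x). Origin: middle of lower edge, z up the board. On top an aluminium bar 20x122 mm, z 76 to 88; on it a black handle 12 thick (x), 44 wide (y), z 88 to 116. 0.26 kg. Starts in either rack slot, leaning 15 to 17 degrees to the rack's front.
- card_wide_handle (a point): middle of the wide-connector card's black handle, 102 mm above the card's lower edge and 14 mm below the handle's top
- card_wide_connector (a point): middle of the outer face of the wide connector, 19.5 mm in front (-x) of the board's middle plane and 50 mm above its lower edge; it shows which way the card faces
- card_round: The other card: same board, bar and handle, but three round white connectors (22 mm) on its front face. Origin and axes as for card_wide. Stands in the other rack slot and stays there.
- rack: Fixed grey card rack 165 x 144 x 70 mm. Origin on the table under it, x to its back. Two black slots 75 mm apart (feet at x -13 and +62 mm, z 14), sloping 15 degrees from upright with the card's top towards -x. Rails hold the card's side edges up to 60 mm from its foot, 1.2 mm play before and behind: pull a card straight out along its own z by 65 mm or more.
- tester: Fixed harness tester; origin on the table under it, x to its back, y to its left; lamps on its front (-x). Grey base 130 x 190 x 40 mm, black edge connector on it, two upright guides with facing grooves 5.2 mm wide, floors at y +-61.8 mm (card has 1.1 mm play each way in x, 1.8 in y), mouths flared to about 10 mm, tops 118 mm above the table.
- card_home (a point): Middle of the card's lower edge when fully home: floor of the edge connector, 46 mm above the table, midway between the guides. A card let down the guides meets the contacts or lever heels 5 to 9 mm above this; from there each end needs about 16 N (32 N for the whole card) to go down, and does not spring back.
- lever_left (a joint): Left (+y) ejector lever, rad: 0 open (arm leans 0.68 rad outward), 1.13 closed (arm leans 0.45 rad inward over the card's bar). Arm 65 mm, black pad 22 mm wide, 10 thick. Its nose presses that end of the bar down over the last 0.35 rad. Stays where left. Push its outer side inward: light, then 7 to 12 N (more if the card binds aslant). At 0.95 that end is half-way (3 to 4 mm to go).
- lever_right (a joint): Right (-y) ejector lever, mirror image of the left one: 0 fully open (leans outward), 1.13 closed (leans inward).
- lever_left_hinge (a point): hinge point of the left lever, at the tester's (0, +75, 138) mm; fixed to the tester
- lever_right_hinge (a point): hinge point of the right lever, at the tester's (0, -75, 138) mm; fixed to the tester
- lever_left_tip (a point): top end of the left lever arm, 65 mm from its hinge, in the middle of its thickness; moves with the lever (when open 41 mm outward and 50 mm above the hinge, when closed 28 mm inward and 58 mm above it)
- lever_right_tip (a point): top end of the right lever arm, 65 mm from its hinge, in the middle of its thickness; moves with the lever
- terminal_press: The tall fixed press behind the work (origin on the table under its left side), which never moves. From 0.2 m above the table its head, guard and sign reach forward to world x 0.57, between world y -0.28 and 0.14: carry arm and card past it nearer to the robot.
- flush_cutters: small yellow-handled cutters, 112 x 43 x 10 mm, lying loose; leave alone
- housing: small white connector housing, 18 x 40 x 14 mm, loose; leave alone
- blue_screwdriver: blue-handled screwdriver, 155 x 26 x 24 mm, lying loose; leave alone

How it is judged:
By the outcome, as a careful person would: the job done as asked, in the order asked, and still so for the second after the job is handed in, with the robot touching nothing.
It also fails if it takes over 72 s, if anything falls off the work surface, if the arm or the gripper's body presses on something with over 40 N, if the wrist force passes 120 N, or if a joint passes its speed limit or range.

## Working session

There is one attempt and no reset: what is moved stays moved. The work goes in short steps, Python scripts to look and compute and a tool call to move; the robot and the scene stay as the last step left them, time stands still between calls to the robot, and variables do not carry over. Pictures are saved under pics/ and viewed, at most 10 in all, crops included, and the job is handed in when it is done.

Besides the shell and the picture viewer there is one more tool, called after ">>>" as name(argument=value, ...), one argument or row to a line, values as JSON. servo_tool: Moves the arm, as the interface text tells. Its arguments: {"type":"object","properties":{"moves":{"type":"array","items":{"type":"array","items":{"type":"number"}}},"claw":{"type":"number"},"force":{"type":"number"}},"required":["moves"]}

```bash
mkdir -p pics; ls; cat > h.py <<'E'
from workcell import *
import numpy as np, cv2
def K(c): return np.array([[c['fx'],0,c['cx']],[0,c['fy'],c['cy']],[0,0,1.]])
def snap(n,f):
    im=camera(n); cv2.imwrite('pics/'+f+'.png',im[:,:,::-1]); return im
def proj(n,P):
    c=get_calibration(n); return cv2.projectPoints(np.array(P,float).reshape(-1,1,3),np.array(c['rvec'],float),np.array(c['tvec'],float),K(c),None)[0].reshape(-1,2)
def ray(n,uv):
    c=get_calibration(n); R=cv2.Rodrigues(np.array(c['rvec'],float))[0]; t=np.array(c['tvec'],float).ravel()
    d=np.linalg.inv(K(c))@np.array([uv[0],uv[1],1.]); return -R.T@t, R.T@d
def atz(n,uv,z):
    o,d=ray(n,uv); return o+d*(z-o[2])/d[2]
E
python3 - <<'E'
from h import *
o=get_obs(); print({k:np.round(v,3) for k,v in o.items()})
snap('top','t0'); snap('side','s0')
for n in('top','side'):print(n,ray(n,(320,240)))
E
```

```text
pics
{'time': np.float64(0.0), 'q': array([6.8756e+01, 5.0120e+00, 1.0036e+01, 9.5099e+01, 1.0000e-03,
       9.0002e+01]), 'qd': array([ 0.087, -0.046,  0.048, -0.039, -0.026, -0.045]), 'joint_efforts': array([-1.0000e-03, -5.2039e+01,  4.6481e+01,  1.6000e-02, -0.0000e+00,
       -0.0000e+00]), 'ee_pos': array([0.199, 0.512, 0.231]), 'tcp_rot': array([-1.79925e+02, -1.00000e-03,  1.58755e+02]), 'wrist_force': array([-0.25 , -0.285,  0.359]), 'torque': array([0.023, 0.037, 0.012]), 'grasp_force': np.float64(0.0), 'opening': np.float64(0.085)}
top (array([ 0.47501912, -0.06927332,  1.52250132]), array([ 0.11826836,  0.01785712, -0.99291261]))
side (array([ 0.24745707, -0.90091181,  0.61660484]), array([ 0.37265167,  0.80454979, -0.46276949]))
```

View pics/t0.png

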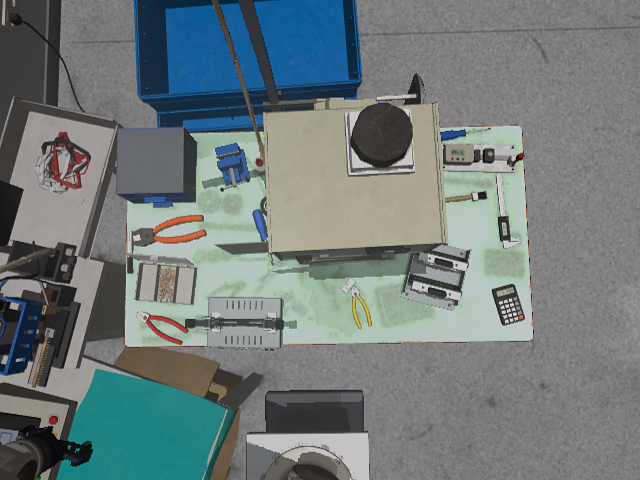

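View pics/s0.png

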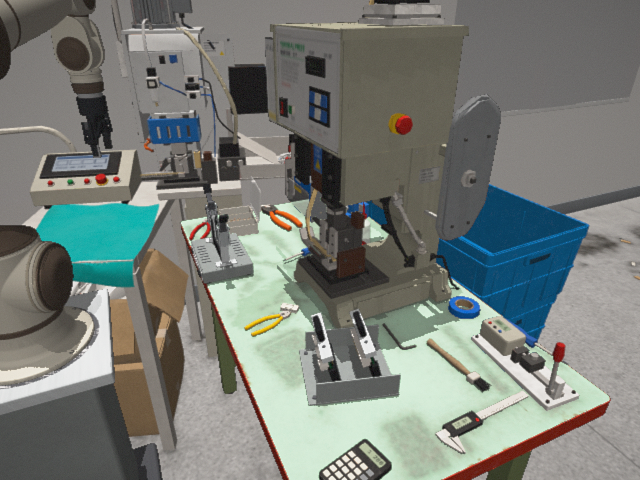

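```bash
python3 - <<'E'
from h import *
t=cv2.imread('pics/t0.png');s=cv2.imread('pics/s0.png')
f=lambda im,x,y,w,h:cv2.resize(im[y:y+h,x:x+w],(400,300),interpolation=cv2.INTER_CUBIC)
cv2.imwrite('pics/c1.png',np.vstack([np.hstack([f(t,390,235,100,75),f(t,190,285,120,90)]),np.hstack([f(s,290,295,120,120*3//4+20),f(s,180,180,100,110)])]))
for uv in[(437,277),(245,322)]:print(atz('top',uv,0.08))
E
```

```text
[ 0.54718458 -0.33674773  0.08      ]
[0.44235772 0.14930046 0.08      ]
```

View pics/c1.png

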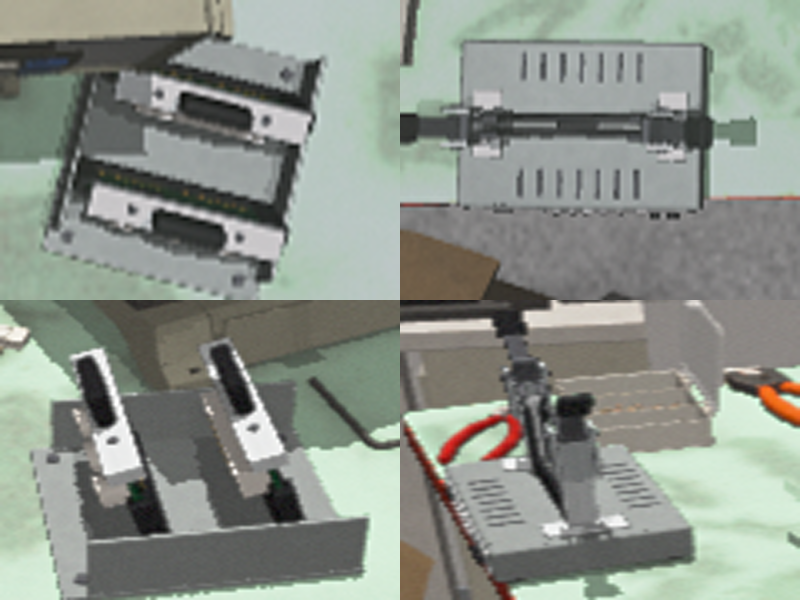

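```bash
python3 - <<'E'
from h import *
A=atz('top',(390+190/4,235+228/4),.126);B=atz('top',(390+215/4,235+112/4),.126)
print('front',A,'rear',B,B-A,np.linalg.norm((B-A)[:2]),np.degrees(np.arctan2(*(B-A)[1::-1])))
for c in [(90,200),(283,245),(115,85),(310,130)]: print(c,atz('top',(390+c[0]/4,235+c[1]/4),.099))
# tester: base corners z=.04; crop scale 10/3
for c in [(460,40),(705,44),(703,208),(460,205)]: print(c,atz('top',(190+(c[0]-400)*.3,285+c[1]*.3),.04))
print(get_calibration('wrist'))
s=cv2.imread('pics/s0.png');im=cv2.resize(s[305:395,300:400],None,fx=6,fy=6,interpolation=cv2.INTER_CUBIC)
cv2.imwrite('pics/c2.png',im)
E
```

```text
front [ 0.50836481 -0.3280232   0.126     ] rear [ 0.57882755 -0.34596997  0.126     ] [ 0.07046274 -0.01794677  0.        ] 0.07271233992217366 -14.289344650120702
(90, 200) [ 0.52742564 -0.27182541  0.099     ]
(283, 245) [ 0.49753287 -0.38992353  0.099     ]
(115, 85) [ 0.59888756 -0.28982871  0.099     ]
(310, 130) [ 0.56852638 -0.40968281  0.099     ]
(460, 40) [0.50764338 0.25195062 0.04      ]
(705, 44) [0.50128266 0.06001735 0.04      ]
(703, 208) [0.37509945 0.0628071  0.04      ]
(460, 205) [0.38019082 0.25146094 0.04      ]
{'fx': 400.3245730370679, 'fy': 400.3245730370679, 'cx': 326.30954608589946, 'cy': 240.7312523414143, 'tool_from_camera': array([[ 8.72109924e-05, -9.51721372e-01, -3.06963227e-01,
         7.98299359e-02],
       [ 9.99999829e-01,  2.60401925e-04, -5.23251926e-04,
         1.06118959e-03],
       [ 5.77923856e-04, -3.06963129e-01,  9.51721232e-01,
        -1.41859596e-01],
       [ 0.00000000e+00,  0.00000000e+00,  0.00000000e+00,
         1.00000000e+00]])}
```

View pics/c2.png

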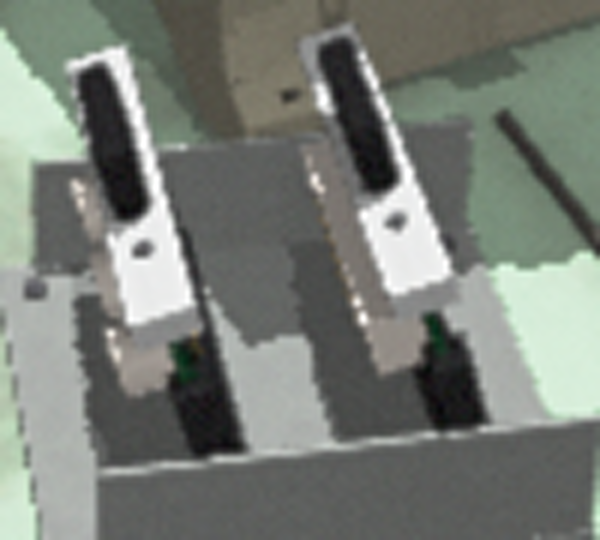

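>>> servo_tool(
  moves=[
    [0, 0, 4, 0],
    [2, -5, 10, -0.1],
    [24, -35, 13, -1.22],
    [24, -35, 13, -1.22],
    [24, -35, 13, -1.22],
    [24, -35, 13, -1.22],
    [24, -35, 13, -1.22],
    [24, -35, 13, -1.22],
    [24, -35, 13, -1.22],
    [24, -35, 13, -1.22],
    [24, -35, 13, -1.22],
    [24, -35, 13, -1.22],
    [24, -35, 13, -1.22],
    [24, -35, 13, -1.22],
    [24, -35, 13, -1.22],
    [24, -35, 13, -1.22],
    [24, -35, 13, -1.22],
    [24, -35, 13, -1.22],
  ],
)

```text
time: 1.6
ee_pos: [0.4388, 0.1634, 0.3613]
tcp_rot: [-180.0, -0.0, 89.0]
wrist_force: [-1.2, 0.3, -0.0]
opening: 0.0853
grasp_force: 0.0
```

```bash
cat >> h.py <<'E'
from scipy.spatial.transform import Rotation as Ro
def wproj(P,o):
    T=np.eye(4);T[:3,:3]=Ro.from_euler('xyz',o['tcp_rot'],degrees=True).as_matrix();T[:3,3]=o['ee_pos']
    c=get_calibration('wrist');M=np.linalg.inv(T@np.array(c['tool_from_camera']))
    P=np.atleast_2d(P)@M[:3,:3].T+M[:3,3];p=P@K(c).T;return p[:,:2]/p[:,2:]
def watz(uv,z,o):
    T=np.eye(4);T[:3,:3]=Ro.from_euler('xyz',o['tcp_rot'],degrees=True).as_matrix();T[:3,3]=o['ee_pos']
    c=get_calibration('wrist');M=T@np.array(c['tool_from_camera'])
    d=M[:3,:3]@np.linalg.inv(K(c))@np.array([uv[0],uv[1],1.]);return M[:3,3]+d*(z-M[2,3])/d[2]
E
python3 - <<'E'
from h import *
import json
o=get_obs();snap('wrist','w1');print(o['time'],o['ee_pos'],o['tcp_rot'],o['q'],o['wrist_force'])
json.dump({k:np.array(o[k]).tolist() for k in('ee_pos','tcp_rot')},open('o1.json','w'))
E
```

```text
1.6 [0.43880389 0.16340882 0.36128369] [-1.79999327e+02 -4.04211224e-03  8.89539213e+01] [ 2.04226913e+01 -9.94488234e-01  1.89071573e+01  1.09900793e+02
  4.00801114e-03  1.11468770e+02] [-1.19993158  0.33459858 -0.00213193]
```

View pics/w1.png

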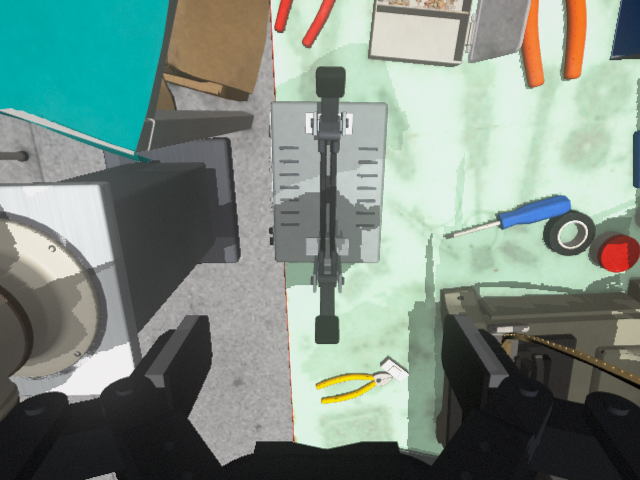

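```bash
cat > fit.py <<'E'
from h import *
import json
from scipy.optimize import least_squares
o=json.load(open('o1.json'))
L=np.array([[-65,95,40],[65,95,40],[65,-95,40],[-65,-95,40]])/1e3
U=np.array([(273,103),(387,101),(381,263),(275,262)])
def W(p,L):
    c,s=np.cos(p[2]),np.sin(p[2]);return L@np.array([[c,s,0],[-s,c,0],[0,0,1]])+[p[0],p[1],0]
f=lambda p:(wproj(W(p,L),o)-U).ravel()
r=least_squares(f,[.441,.157,0]);p=r.x;print(p,np.degrees(p[2]),f(p).round(1))
im=cv2.imread('pics/w1.png')
im=cv2.resize(im[50:350,260:400],None,fx=4,fy=4,interpolation=cv2.INTER_CUBIC)
G=np.array([[0,116,188],[0,-116,188],[0,75,138],[0,-75,138],[0,61.8,118],[0,-61.8,118],[0,61.8,46],[0,-61.8,46],[-65,95,40],[65,95,40],[65,-95,40],[-65,-95,40]])/1e3
for u in wproj(W(p,G),o): cv2.drawMarker(im,tuple(int(v) for v in ((u-[260,50]+.5)*4)),(0,0,255),0,10,1)
cv2.imwrite('pics/c3.png',np.hstack([im[:600],im[600:]])[:600])
E
python3 fit.py
```

```text
[ 0.44107318  0.15902912 -0.02318468] -1.3283842532786225 [-2.9 -2.1  2.1  0.5 -0.1  0.9  1.   1.4]
```

```bash
python3 -c "
import cv2;i=cv2.imread('pics/c3.png');print(i.shape);cv2.imwrite('pics/c3.png',i[:, :800] if i.shape[1]<=800 else cv2.resize(i,(800,430)))"
```

```text
(600, 1120, 3)
```

View pics/c3.png

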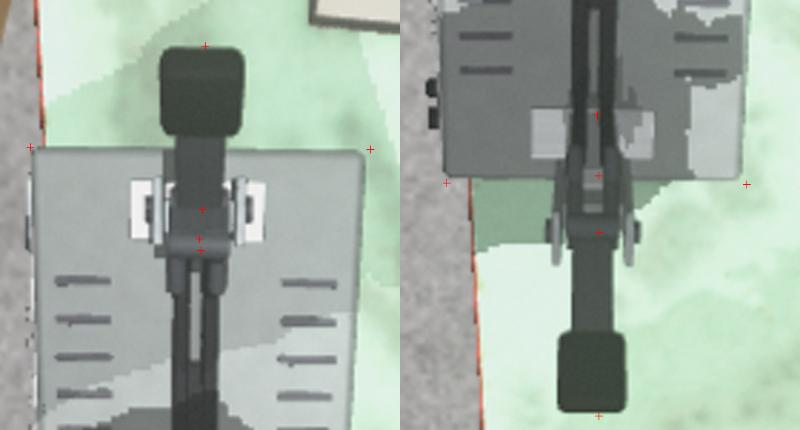

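```bash
cat >> fit.py <<'E'
L=G[[0,1,2,3,8,9,10,11]]
U=np.array([(330.5,66.4),(327.2,343.4),(329.8,0),(328.6,0),(272.6,102),(387.4,102.3),(379,262.4),(275,261.7)])
w=np.ones((8,2));w[2:4,1]=0
f=lambda p:((wproj(W(p,L),o)-U)*w).ravel()
r=least_squares(f,p);p=r.x;print(p,np.degrees(p[2]),f(p).round(1))
E
python3 fit.py
```

```text
[ 0.44107318  0.15902912 -0.02318468] -1.3283842532786225 [-2.9 -2.1  2.1  0.5 -0.1  0.9  1.   1.4]
[ 0.44027161  0.15909695 -0.02836038] -1.6249298444927525 [ 0.6 -0.9  0.4  1.2  0.   0.  -0.7  0.  -2.8 -1.5  1.4 -0.5  0.9  1.7
 -0.1  1.4]
```

>>> servo_tool(
  moves=[
    [-2, -8, 0, 0.12],
    [-3, -16, 0, 0.24],
    [-3, -24, 0, 0.36],
    [-3, -32, 0, 0.48],
    [-2, -40, 0, 0.6],
    [-1, -48, -2, 0.72],
    [0, -53, -4, 0.84],
    [0, -53, -4, 1.3],
    [0, -53, -4, 1.3],
    [0, -53, -4, 1.3],
    [0, -53, -4, 1.3],
    [0, -53, -4, 2],
    [0, -53, -4, 2],
    [0, -53, -4, 2],
    [0, -53, -4, 2],
    [0, -53, -4, 2],
    [0, -53, -4, 2.91],
    [0, -53, -4, 2.91],
    [0, -53, -4, 2.91],
    [0, -53, -4, 2.91],
  ],
)

```text
time: 3.32
ee_pos: [0.4396, -0.367, 0.3211]
tcp_rot: [180.0, -0.0, -139.5]
wrist_force: [-0.3, -0.3, -0.6]
opening: 0.0852
grasp_force: 0.0
```

>>> servo_tool(
  moves=[
    [3, 0, 0, 0.2],
    [6, 0.5, 0, 0.4],
    [8, 1, 0, 0.5],
    [11, 1, -2, 0.86],
    [11, 1, -2, 0.86],
    [11, 1, -2, 0.86],
    [11, 1, -2, 0.86],
    [11, 1, -2, 0.86],
    [11, 1, -2, 0.86],
  ],
)

```text
time: 4.07
ee_pos: [0.5496, -0.357, 0.3012]
tcp_rot: [180.0, 0.0, -90.8]
wrist_force: [-0.1, 1.0, 0.1]
opening: 0.0854
grasp_force: 0.0
```

>>> servo_tool(
  moves=[
    [0, 0, 0, -0.12],
    [0, 0, 0, -0.235],
    [0, 0, 0, -0.235],
    [0, 0, 0, -0.235],
  ],
)

```text
time: 4.4
ee_pos: [0.5493, -0.3573, 0.3015]
tcp_rot: [-180.0, -0.0, -104.0]
wrist_force: [-1.1, -0.6, 0.5]
opening: 0.085
grasp_force: 0.0
```

```bash
python3 - <<'E'
from h import *
import json
o=get_obs();snap('wrist','w2');print(o['time'],o['ee_pos'],o['tcp_rot'],o['q'])
json.dump({k:np.array(o[k]).tolist() for k in('ee_pos','tcp_rot')},open('o2.json','w'))
E
```

```text
4.4 [ 0.54927472 -0.35727039  0.30145552] [-1.79987138e+02 -5.83163677e-03 -1.04045370e+02] [-3.30410192e+01  2.38180552e+01  4.08451200e+01  1.07013005e+02
 -1.32765604e-03 -1.08995650e+02]
```

View pics/w2.png

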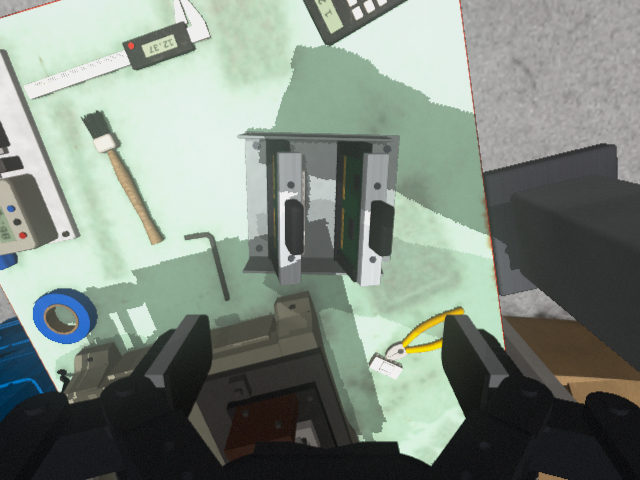

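```bash
python3 - <<'E'
from h import *
import json
o=json.load(open('o2.json'))
print('handle',watz((295,226),.124,o)); a=watz((279,153),.099,o);b=watz((302,153),.099,o);c=watz((280,284),.099,o);d=watz((299,284),.099,o)
print(a,b,c,d,'mid',(a+b+c+d)/4,'yaw',np.degrees(np.arctan2(((c+d)-(a+b))[1],((c+d)-(a+b))[0]))-90, np.linalg.norm((c+d-a-b)/2))
im=cv2.imread('pics/w2.png')[140:300,240:410];cv2.imwrite('pics/c4.png',cv2.resize(im,None,fx=3.7,fy=3.7,interpolation=cv2.INTER_CUBIC))
E
```

```text
handle [ 0.57648093 -0.35121347  0.124     ]
[ 0.5762618  -0.40983929  0.099     ] [ 0.55742846 -0.40513008  0.099     ] [ 0.60877019 -0.29393357  0.099     ] [ 0.59151532 -0.28962091  0.099     ] mid [ 0.58349394 -0.34963096  0.099     ] yaw -16.05445751455281 0.12040325421662006
```

View pics/c4.png

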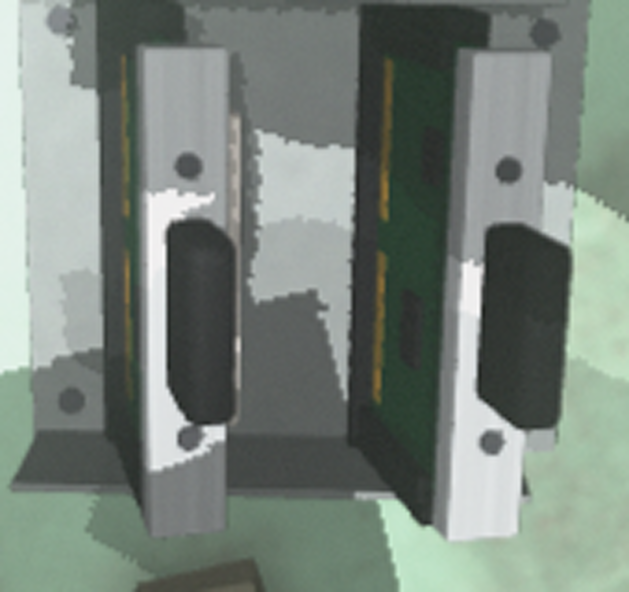

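>>> servo_tool(
  claw=0.5,
  moves=[
    [1.5, 0.4, -2, -0.01],
    [3, 0.9, -5, -0.01],
    [3, 0.9, -8, -0.01],
    [3, 0.9, -11, -0.01],
    [3, 0.9, -13, -0.01],
    [3, 0.9, -15, -0.01],
    [3, 0.9, -15, -0.01],
  ],
)

```text
time: 5.03
ee_pos: [0.5778, -0.3474, 0.1466]
tcp_rot: [179.6, 0.1, -104.6]
wrist_force: [-0.6, 0.4, -1.4]
opening: 0.0427
grasp_force: 0.0
```

```bash
python3 - <<'E'
from h import *
import json
o=get_obs();a=snap('wrist','w3');b=camera('side');print(o['time'],o['ee_pos'],o['tcp_rot'],o['wrist_force'])
b=b[270:420,280:430,::-1];b=cv2.resize(b,(480,480));cv2.imwrite('pics/c5.png',cv2.resize(np.hstack([a[:,:,::-1],b]),(800,343)))
json.dump({k:np.array(o[k]).tolist() for k in('ee_pos','tcp_rot')},open('o3.json','w'))
E
```

```text
5.0333 [ 0.57782008 -0.34742976  0.14655823] [ 1.79648214e+02  1.02724903e-01 -1.04571863e+02] [-0.5961389   0.37717233 -1.42140703]
```

View pics/c5.png

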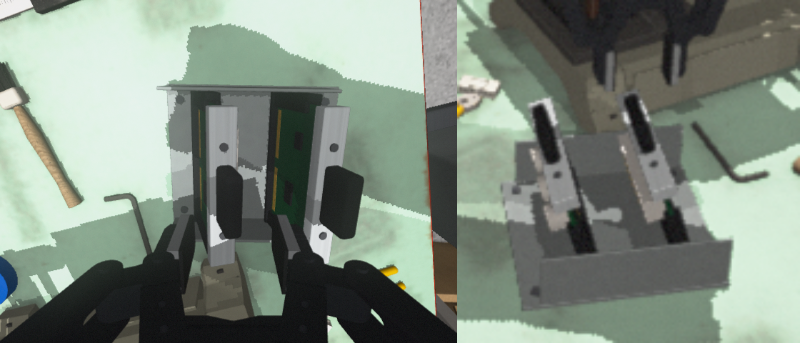

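>>> servo_tool(
  moves=[
    [0, 0, -1.5, 0],
    [0, 0, -2.5, 0],
    [0, 0, -3.5, 0],
    [0, 0, -4.2, 0],
    [0, 0, -4.5, 0],
    [0, 0, -4.5, 0],
    [0, 0, -4.5, 0],
  ],
)

```text
time: 5.72
ee_pos: [0.5793, -0.3484, 0.1066]
tcp_rot: [-180.0, -0.0, -104.7]
wrist_force: [0.2, 0.5, 0.4]
opening: 0.0428
grasp_force: 0.0
```

>>> servo_tool(
  claw=0.9,
  force=30,
  moves=[
    [0, 0, 0, 0],
    [0, 0, 0, 0],
    [0, 0, 0, 0],
    [0, 0, 0, 0],
    [0, 0, 0, 0],
    [0, 0, 0, 0],
  ],
)

```text
time: 6.22
ee_pos: [0.5801, -0.3487, 0.1072]
tcp_rot: [-179.9, -0.0, -104.7]
wrist_force: [5.5, -1.5, 4.5]
opening: 0.0151
grasp_force: 28.3
```

>>> servo_tool(
  claw=1,
  force=40,
  moves=[
    [0, 0, 0, 0],
    [0, 0, 0, 0],
    [-0.13, 0.03, 0.5, 0],
    [-0.25, 0.07, 1, 0],
    [-0.38, 0.1, 1.5, 0],
    [-0.5, 0.13, 2, 0],
    [-0.64, 0.17, 2.5, 0],
    [-0.78, 0.2, 3, 0],
    [-0.78, 0.2, 3, 0],
  ],
)

```text
time: 6.97
ee_pos: [0.5721, -0.3464, 0.1364]
tcp_rot: [-179.9, 0.0, -104.7]
wrist_force: [5.0, -0.3, 2.6]
opening: 0.0147
grasp_force: 39.6
```

```bash
python3 - <<'E'
from h import *
snap('wrist','w4');snap('side','s4')
b=cv2.imread('pics/w3.png');a=cv2.imread('pics/w4.png');s0=cv2.imread('pics/s0.png');s=cv2.imread('pics/s4.png')
# bar-bright pixels in side image: search rear bar region
for n,i in(('s0',s0),('s4',s)):
    r=i[280:370,340:400].min(axis=2)>190; y,x=np.nonzero(r); print(n,len(x),x.mean()+340,y.mean()+280,y.min()+280,y.max()+280) if len(x) else print(n,0)
# predicted bar centre displacement in side for 3cm pull
print(proj('side',[[.5835,-.349,.099],[.5757,-.347,.128]]))
E
```

```text
s0 503 381.8389662027833 351.53677932405566 314 369
s4 308 391.7207792207792 357.4220779220779 302 369
[[359.85728879 329.00842714]
 [356.20221193 316.63889636]]
```

```bash
python3 - <<'E'
import cv2
a=cv2.imread('pics/s0.png');b=cv2.imread('pics/s4.png')
for (x,y,w,h) in[(356,335,22,26),(354,345,20,24),(304,320,22,30)]:
    R=cv2.matchTemplate(b[y-45:y+h+15,x-30:x+w+20],a[y:y+h,x:x+w],cv2.TM_CCOEFF_NORMED);_,m,_,l=cv2.minMaxLoc(R);print(m,l[0]-30,l[1]-45)
E
```

```text
0.6974284052848816 -4 -13
0.8099804520606995 -3 -12
0.8941159844398499 0 0
```

>>> servo_tool(
  moves=[
    [-0.13, 0.03, 0.5, 0],
    [-0.25, 0.07, 1, 0],
    [-0.38, 0.1, 1.5, 0],
    [-0.5, 0.13, 2, 0],
    [-0.64, 0.17, 2.5, 0],
    [-0.78, 0.2, 3, 0],
    [-0.9, 0.23, 3.5, 0],
    [-1.03, 0.26, 4, 0],
    [-1.16, 0.29, 4.5, 0],
    [-1.16, 0.29, 4.5, 0],
  ],
)

```text
time: 7.9
ee_pos: [0.5596, -0.3435, 0.1821]
tcp_rot: [-180.0, -0.0, -104.7]
wrist_force: [0.6, -0.5, -2.5]
opening: 0.0107
grasp_force: 45.8
```

>>> servo_tool(
  moves=[
    [0, -1, 0.5, 0],
    [0, -2.5, 1, 0],
    [0, -4, 2, 0],
    [0, -5, 4, 0],
    [0, -5, 6.5, 0],
    [0, -5, 9, 0],
    [-1, -5, 11.5, 0],
    [-3, -5, 13, 0],
    [-6, -5, 13, 0],
    [-9, -5, 13, 0],
    [-12, -4, 13, 0],
    [-15, -2, 13, 0],
    [-17, 1, 13, 0.05],
    [-17, 4, 13, 0.1],
    [-17, 7, 13, 0.15],
    [-17, 10, 13, 0.2],
    [-17, 13, 13, 0.23],
    [-17, 16, 13, 0.23],
    [-17, 19, 13, 0.23],
    [-17, 22, 13, 0.23],
  ],
)

```text
time: 9.57
ee_pos: [0.3893, -0.1222, 0.3112]
tcp_rot: [-180.0, -0.0, -91.5]
wrist_force: [0.5, 0.2, -2.4]
opening: 0.0109
grasp_force: 45.8
```

>>> servo_tool(
  moves=[
    [0, 3, 0.5, 0],
    [0, 6, 0.5, 0],
    [0, 9, 0.5, 0],
    [0, 12, 0.5, 0],
    [0, 15, 0.5, 0],
    [0, 18, 0.5, 0],
    [0, 21, 0.5, 0],
    [0, 24, 0.5, 0],
    [0, 26.5, 0.5, 0],
    [1, 28, 0.5, 0],
    [3, 28.1, 0.5, 0],
    [4.5, 28.1, 0.5, 0],
    [5.1, 28.1, 0.5, 0],
    [5.1, 28.1, 0.5, 0],
    [5.1, 28.1, 0.5, 0],
    [5.1, 28.1, 0.5, 0],
  ],
)

```text
time: 10.9
ee_pos: [0.4403, 0.1572, 0.3165]
tcp_rot: [180.0, 0.0, -91.5]
wrist_force: [0.5, -0.1, -3.0]
opening: 0.0106
grasp_force: 45.7
```

```bash
python3 - <<'E'
from h import *
import json
o=get_obs();a=snap('wrist','w5');t=snap('top','t5');s=snap('side','s5');print(o['time'],o['ee_pos'],o['tcp_rot'],o['q'])
json.dump({k:np.array(o[k]).tolist() for k in('ee_pos','tcp_rot')},open('o5.json','w'))
x,y,z=o['ee_pos'];print(proj('top',[[x,y+.061,z-.008],[x,y-.061,z-.008]]),proj('side',[[x,y,z-.095]]))
E
```

```text
10.9 [0.44026753 0.1572137  0.31651521] [ 1.79994324e+02  1.54959345e-03 -9.15316637e+01] [ 1.96488411e+01 -3.43361719e+00  1.12549112e+01  1.04693261e+02
  3.49555634e-03 -6.88194954e+01]
[[196.43927071 326.22747618]
 [253.69056029 325.31528388]] [[212.14942372 187.08961235]]
```

```bash
python3 - <<'E'
import cv2,numpy as np
t=cv2.imread('pics/t5.png');s=cv2.imread('pics/s5.png');w=cv2.imread('pics/w5.png')
A=cv2.resize(t[290:365,180:280],(400,300),interpolation=2);B=cv2.resize(s[110:260,150:300],(400,300),interpolation=2)
cv2.imwrite('pics/c6.png',np.hstack([np.vstack([A,B]),np.vstack([cv2.resize(w,(400,300)),cv2.resize(w[330:480,200:450],(400,300))])]))
E
```

```text
(no output)
```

View pics/c6.png

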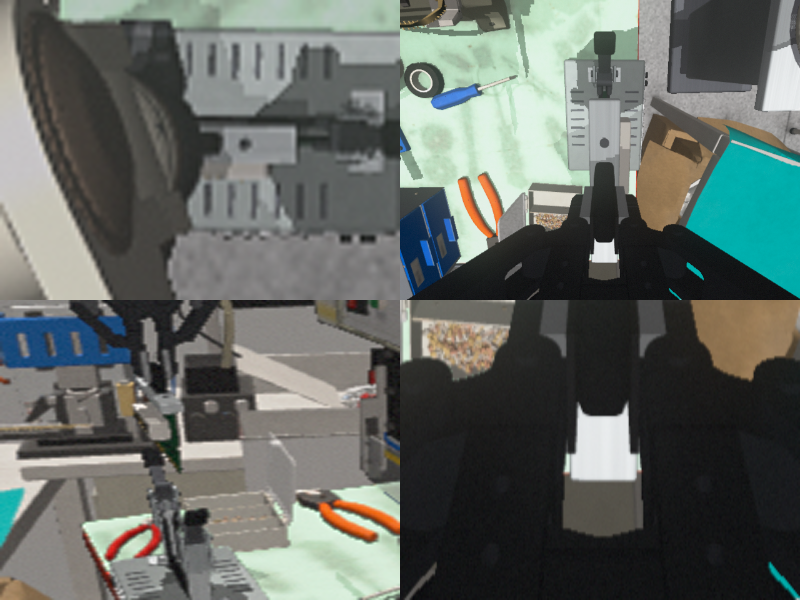

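```bash
python3 - <<'E'
from h import *
import json
o=json.load(open('o5.json'));x,y,z=o['ee_pos']
for h in(.0,-.005,-.01): print(h,'wrist end',watz((327.2,157),z+h,o)-o['ee_pos'],'top end',atz('top',(254.25,326.6),z+h)-o['ee_pos'])
for f in(-.085,-.09,-.095,-.1): print(f,proj('side',[[x-.0015,y-.056,z+f]]))
# green board in side pic
s=cv2.imread('pics/s5.png')[150:215,190:240].astype(int)
m=(s[:,:,1]>s[:,:,2]+15)&(s[:,:,1]>s[:,:,0]+8)&(s[:,:,1]<140);yy,xx=np.nonzero(m)
for r in np.unique(yy): print(r+150,xx[yy==r].min()+190,xx[yy==r].max()+190,(yy==r).sum())
E
```

```text
0.0 wrist end [-0.0027581  -0.06221161  0.        ] top end [-0.0024706 -0.0632592  0.       ]
-0.005 wrist end [-0.0027558  -0.06168399 -0.005     ] top end [-0.00262492 -0.06258246 -0.005     ]
-0.01 wrist end [-0.0027535  -0.06115637 -0.01      ] top end [-0.00277925 -0.06190572 -0.01      ]
-0.085 [[216.28832197 190.85400939]]
-0.09 [[216.51188878 192.81709307]]
-0.095 [[216.73447244 194.77154404]]
-0.1 [[216.95607943 196.71741911]]
167 214 214 1
168 212 214 3
169 213 214 2
170 214 215 2
171 214 215 2
172 214 215 2
173 214 215 2
174 215 215 1
175 215 215 1
176 215 215 1
177 215 215 1
178 215 215 1
179 215 216 2
180 213 216 4
181 210 216 7
182 210 216 6
183 214 215 2
184 212 215 4
185 212 213 2
186 213 216 3
187 213 216 4
188 214 216 3
189 215 216 2
190 215 216 2
191 216 216 1
194 217 217 1
```

```bash
python3 - <<'E'
from h import *
import json
o=json.load(open('o5.json'))
w=cv2.imread('pics/w5.png').astype(int)
g=w.sum(2)
for v in(55,65,80,165,180,195,210): # lever pad, bar edges
    r=g[v,280:380]; d=np.diff(r); i=np.argsort(-abs(d))[:5]; print(v,sorted((k+280,d[k]) for k in i))
p=np.array([.4402716,.159097,-.02836]);c,s=np.cos(p[2]),np.sin(p[2])
for n,l in(('tip',[0,-.116,.188]),('hinge',[0,-.075,.138]),('tcpline_top',None)):
    if l: P=np.array([p[0]+c*l[0]-s*l[1],p[1]+s*l[0]+c*l[1],l[2]]);print(n,P,wproj(P,o))
for yy in(-.061,-.03): 
    P=np.array(o['ee_pos'])+[yy*.0262,yy,-.008];print('bar axis if at tcp',wproj(P,o))
E
```

```text
55 [(np.int64(308), np.int64(-40)), (np.int64(309), np.int64(-406)), (np.int64(343), np.int64(30)), (np.int64(344), np.int64(134)), (np.int64(345), np.int64(92))]
65 [(np.int64(303), np.int64(-204)), (np.int64(309), np.int64(-192)), (np.int64(343), np.int64(51)), (np.int64(344), np.int64(151)), (np.int64(345), np.int64(63))]
80 [(np.int64(287), np.int64(-149)), (np.int64(310), np.int64(-209)), (np.int64(342), np.int64(51)), (np.int64(343), np.int64(157)), (np.int64(344), np.int64(69))]
165 [(np.int64(301), np.int64(103)), (np.int64(302), np.int64(43)), (np.int64(350), np.int64(-52)), (np.int64(351), np.int64(-57)), (np.int64(352), np.int64(-93))]
180 [(np.int64(300), np.int64(-94)), (np.int64(350), np.int64(-55)), (np.int64(351), np.int64(-73)), (np.int64(353), np.int64(147)), (np.int64(376), np.int64(-61))]
195 [(np.int64(301), np.int64(-172)), (np.int64(302), np.int64(79)), (np.int64(351), np.int64(-66)), (np.int64(352), np.int64(74)), (np.int64(369), np.int64(69))]
210 [(np.int64(301), np.int64(-113)), (np.int64(302), np.int64(87)), (np.int64(352), np.int64(102)), (np.int64(367), np.int64(-68)), (np.int64(369), np.int64(97))]
tip [0.43698228 0.04314365 0.188     ] [[325.39053176  48.88337026]]
hinge [0.43814489 0.08412716 0.138     ] [[325.46852815 117.5702167 ]]
bar axis if at tcp [[324.0913677 158.0969154]]
bar axis if at tcp [[324.26108712 238.30840252]]
```

>>> servo_tool(
  moves=[
    [0, 0.1, -2, 0],
    [0, 0.2, -4, 0],
    [0, 0.2, -6, 0],
    [0, 0.2, -8, 0],
    [0, 0.2, -9.5, 0],
    [0, 0.2, -10.2, 0],
    [0, 0.2, -10.7, 0],
    [0, 0.2, -11.2, 0],
    [0, 0.2, -11.7, 0],
    [0, 0.2, -12.2, 0],
    [0, 0.2, -12.2, 0],
  ],
)

```text
time: 11.97
ee_pos: [0.4408, 0.1595, 0.1937]
tcp_rot: [180.0, -0.0, -91.5]
wrist_force: [0.5, 0.4, -2.9]
opening: 0.0107
grasp_force: 45.7
```

>>> servo_tool(
  moves=[
    [0, 0, -0.5, 0],
    [0, 0, -1, 0],
    [0, 0, -1.5, 0],
    [0, 0, -2, 0],
    [0, 0, -2.5, 0],
    [0, 0, -3, 0],
    [0, 0, -3.3, 0],
    [0, 0, -3.3, 0],
  ],
)

```text
time: 12.63
ee_pos: [0.4405, 0.1596, 0.1602]
tcp_rot: [179.9, -0.0, -91.5]
wrist_force: [0.7, -0.2, -4.6]
opening: 0.011
grasp_force: 45.7
```

>>> servo_tool(
  moves=[
    [0, 0, -0.2, 0],
    [0, 0, -0.4, 0],
    [0, 0, -0.6, 0],
    [0, 0, -0.8, 0],
    [0, 0, -0.8, 0],
  ],
)

```text
time: 13.05
ee_pos: [0.4414, 0.1597, 0.1541]
tcp_rot: [-179.9, 0.0, -91.5]
wrist_force: [0.5, -0.8, 3.2]
opening: 0.0108
grasp_force: 46.5
```

>>> servo_tool(
  moves=[
    [0, 0, -0.1, 0],
    [0, 0, -0.2, 0],
    [0, 0, -0.2, 0],
  ],
)

```text
time: 13.3
ee_pos: [0.4414, 0.1598, 0.1521]
tcp_rot: [-179.9, 0.0, -91.5]
wrist_force: [-0.3, -0.8, 3.8]
opening: 0.0111
grasp_force: 46.7
```

```bash
python3 - <<'E'
from h import *
import json
o=get_obs();snap('wrist','w6');snap('top','t6');snap('side','s6');print(o['time'],o['ee_pos'],o['tcp_rot'],o['wrist_force'],o['torque'])
json.dump({k:np.array(o[k]).tolist() for k in('ee_pos','tcp_rot')},open('o6.json','w'))
E
```

```text
13.3 [0.44139266 0.15976267 0.15205796] [-1.79902070e+02  4.70960631e-02 -9.15035537e+01] [-0.33684711 -0.81170221  3.84249167] [-0.0110674  -0.06144937 -0.01074373]
```

>>> servo_tool(
  moves=[
    [0, 0, -0.1, 0],
    [0, 0, -0.2, 0],
    [0, 0, -0.3, 0],
    [0, 0, -0.3, 0],
  ],
)

```text
time: 13.78
ee_pos: [0.4418, 0.1599, 0.1519]
tcp_rot: [-179.7, 0.1, -91.5]
wrist_force: [-5.6, -2.6, 26.1]
opening: 0.0108
grasp_force: 49.9
```

>>> servo_tool(
  moves=[
    [0, 0, 0.2, 0],
    [0, 0, 0.25, 0],
    [0, 0, 0.25, 0],
  ],
)

```text
time: 14.03
ee_pos: [0.4415, 0.1598, 0.152]
tcp_rot: [-179.9, 0.1, -91.5]
wrist_force: [-0.9, 0.3, 10.9]
opening: 0.0106
grasp_force: 47.6
```

>>> servo_tool(
  claw=0.6,
  moves=[
    [0, 0, 0, 0],
    [0, 0, 0, 0],
    [0, 0, 0, 0],
    [0, 0, 0, 0],
  ],
)

```text
time: 14.37
ee_pos: [0.4407, 0.1595, 0.1503]
tcp_rot: [180.0, -0.0, -91.5]
wrist_force: [-1.0, 0.3, 0.5]
opening: 0.0341
grasp_force: 0.0
```

>>> servo_tool(
  moves=[
    [0, 0, 1, 0],
    [0, 0, 2.5, 0],
    [0, 0, 5, 0],
    [0, 0, 8, 0],
    [0, 0, 11, 0],
    [0, 0, 11, 0],
    [0, 0, 11, 0],
  ],
)

```text
time: 14.95
ee_pos: [0.4416, 0.1598, 0.2629]
tcp_rot: [-179.8, 0.1, -91.5]
wrist_force: [0.3, 0.6, -0.6]
opening: 0.0342
grasp_force: 0.0
```

```bash
python3 - <<'E'
from h import *
import json
o=get_obs();w=snap('wrist','w7').astype(int);print(o['time'],o['ee_pos'])
json.dump({k:np.array(o[k]).tolist() for k in('ee_pos','tcp_rot')},open('o7.json','w'))
C=np.array([.4397,.1591])
def P(x,y,z): c,s=np.cos(-.028),np.sin(-.028);return [C[0]+c*x-s*y,C[1]+s*x+c*y,z]
for f in(.046,.055,.060):
    print(f,[np.round(wproj(P(x,y,f+h),o)[0],1).tolist() for x,y,h in((0,-.061,.088),(0,.061,.088),(0,0,.116),(-.01,.03,.088),(.01,.03,.088),(-.01,-.03,.088),(.01,-.03,.088))])
g=w.sum(2)
u=int(round(wproj(P(.0,-.061,.143),o)[0][0]))
for uu in(u-10,u,u+10):
    print(uu,'v profile',[(v,int(g[v,uu])) for v in range(90,150,4)])
for v in(135,150,165,290,310,330):print(v,[int(x) for x in g[v,290:364:3]])
E
```

```text
14.95 [0.44158507 0.15976641 0.26289856]
0.046 [[328.7, 136.5], [328.1, 304.6], [328.5, 238.2], [342.0, 266.0], [314.5, 265.9], [343.3, 183.7], [313.8, 183.6]]
0.055 [[328.8, 137.4], [328.1, 310.2], [328.5, 242.6], [342.5, 270.7], [314.1, 270.6], [343.8, 186.0], [313.4, 185.9]]
0.06 [[328.8, 137.9], [328.1, 313.5], [328.5, 245.2], [342.7, 273.5], [313.8, 273.4], [344.1, 187.4], [313.1, 187.3]]
319 v profile [(90, 189), (94, 184), (98, 178), (102, 178), (106, 167), (110, 177), (114, 184), (118, 218), (122, 217), (126, 222), (130, 222), (134, 244), (138, 201), (142, 211), (146, 530)]
329 v profile [(90, 181), (94, 175), (98, 180), (102, 172), (106, 170), (110, 175), (114, 166), (118, 215), (122, 220), (126, 212), (130, 209), (134, 243), (138, 223), (142, 206), (146, 524)]
339 v profile [(90, 176), (94, 179), (98, 171), (102, 173), (106, 172), (110, 169), (114, 164), (118, 215), (122, 219), (126, 215), (130, 213), (134, 231), (138, 223), (142, 213), (146, 545)]
135 [365, 367, 371, 372, 361, 362, 291, 296, 339, 239, 236, 236, 245, 243, 240, 234, 236, 231, 255, 354, 357, 352, 349, 351, 346]
150 [287, 370, 371, 365, 367, 363, 367, 355, 542, 541, 526, 536, 532, 524, 515, 538, 543, 523, 355, 353, 358, 360, 359, 351, 349]
165 [263, 373, 366, 372, 369, 368, 366, 357, 536, 541, 528, 528, 535, 525, 514, 540, 545, 513, 484, 479, 483, 483, 350, 351, 346]
290 [542, 536, 539, 538, 538, 541, 528, 486, 527, 707, 707, 707, 710, 718, 703, 703, 718, 316, 287, 451, 456, 456, 449, 460, 508]
310 [592, 604, 617, 617, 616, 621, 616, 274, 276, 236, 242, 241, 247, 243, 251, 249, 256, 246, 266, 455, 595, 590, 607, 639, 667]
330 [652, 668, 675, 680, 683, 684, 667, 595, 512, 285, 212, 224, 209, 213, 213, 216, 255, 657, 556, 455, 338, 268, 527, 614, 610]
```

>>> servo_tool(
  claw=1,
  force=60,
  moves=[
    [0, -2, 0, 0],
    [-0.2, -5, 0, 0],
    [-0.4, -8, 0, 0],
    [-0.6, -11, 0, 0],
    [-0.6, -13.5, 0, 0],
    [-0.6, -14.3, 0, 0],
    [-0.6, -14.3, -2, 0],
    [-0.6, -14.3, -4, 0],
    [-0.6, -14.3, -6, 0],
    [-0.6, -14.3, -8.1, 0],
    [-0.6, -14.3, -8.1, 0],
    [-0.6, -14.3, -8.1, 0],
  ],
)

```text
time: 16.0
ee_pos: [0.434, 0.0168, 0.1788]
tcp_rot: [179.8, -0.0, -91.5]
wrist_force: [0.2, -0.4, 0.6]
opening: -0.0004
grasp_force: 0.0
```

>>> servo_tool(
  moves=[
    [0, 0.5, 0.2, 0],
    [0, 1, 0.2, 0],
    [0, 1.5, 0.2, 0],
    [0, 2, 0.2, 0],
    [0.1, 2.5, 0.2, 0],
    [0.1, 3, 0.2, 0],
    [0.1, 3.5, 0.2, 0],
    [0.1, 4, 0.2, 0],
    [0.1, 4.5, 0.2, 0],
    [0.1, 5, 0.2, 0],
    [0.1, 5, 0.2, 0],
  ],
)

```text
time: 16.92
ee_pos: [0.4358, 0.0674, 0.1817]
tcp_rot: [180.0, 0.0, -91.5]
wrist_force: [0.4, -0.8, -1.2]
opening: -0.0002
grasp_force: 0.0
```

>>> servo_tool(
  moves=[
    [0, 0.2, 0, 0],
    [0, 0.4, 0, 0],
    [0, 0.6, 0, 0],
    [0, 0.8, 0, 0],
    [0, 1, 0, 0],
    [0, 1, 0, 0],
  ],
)

```text
time: 17.42
ee_pos: [0.436, 0.0752, 0.1819]
tcp_rot: [-180.0, -0.2, -91.6]
wrist_force: [-0.2, -9.1, 2.6]
opening: -0.0
grasp_force: 5.1
```

>>> servo_tool(
  moves=[
    [0, -0.8, 0, 0],
    [0, -1.2, 2, 0],
    [0, -1, 5, 0],
    [0, 2, 6, 0],
    [0.2, 5, 6, 0],
    [0.4, 8, 6, 0],
    [0.6, 11, 6, 0],
    [0.8, 14, 6, 0],
    [0.8, 17, 6, 0],
    [0.8, 20, 6, 0],
    [0.8, 22.2, 6, 0],
    [0.8, 22.2, 5, 0],
    [0.8, 22.2, 3, 0],
    [0.8, 22.2, 1, 0],
    [0.8, 22.2, 0, 0],
    [0.8, 22.2, 0, 0],
  ],
)

```text
time: 18.75
ee_pos: [0.443, 0.2975, 0.1792]
tcp_rot: [179.8, -0.1, -91.5]
wrist_force: [-0.7, -0.5, 0.4]
opening: -0.0001
grasp_force: 0.0
```

>>> servo_tool(
  moves=[
    [0, -0.5, 0.1, 0],
    [0, -1, 0.2, 0],
    [0, -1.5, 0.2, 0],
    [0, -2, 0.2, 0],
    [0, -2.5, 0.2, 0],
    [-0.1, -3, 0.2, 0],
    [-0.1, -3.5, 0.2, 0],
    [-0.1, -4, 0.2, 0],
    [-0.1, -4.5, 0.2, 0],
    [-0.1, -4.9, 0.2, 0],
    [-0.1, -5.1, 0.2, 0],
    [-0.1, -5.3, 0.2, 0],
    [-0.1, -5.5, 0.2, 0],
    [-0.1, -5.5, 0.2, 0],
  ],
)

```text
time: 19.92
ee_pos: [0.4428, 0.2443, 0.1842]
tcp_rot: [180.0, 0.1, -91.5]
wrist_force: [-2.3, 6.4, 3.9]
opening: 0.0005
grasp_force: 3.4
```

>>> servo_tool(
  moves=[
    [0, -0.15, -0.1, 0],
    [0, -0.3, -0.2, 0],
    [0, -0.45, -0.2, 0],
    [0, -0.6, -0.2, 0],
    [0, -0.6, -0.2, 0],
    [0, -0.6, -0.2, 0],
  ],
)

```text
time: 20.42
ee_pos: [0.4431, 0.2387, 0.1828]
tcp_rot: [-179.9, 0.2, -91.5]
wrist_force: [-0.1, 7.7, 5.7]
opening: -0.0
grasp_force: 4.2
```

```bash
python3 - <<'E'
from h import *
import json
o=get_obs();snap('wrist','w8');snap('side','s8');snap('top','t8');print(o['time'],o['ee_pos'],o['tcp_rot'],o['wrist_force'])
json.dump({k:np.array(o[k]).tolist() for k in('ee_pos','tcp_rot')},open('o8.json','w'))
# right lever tip for various lambda, seen in wrist and side
C=np.array([.4397,.1591])
def P(x,y,z): c,s=np.cos(-.028),np.sin(-.028);return [C[0]+c*x-s*y,C[1]+s*x+c*y,z]
for l in(.7,.8,.9,1,1.13):
    f=.68-l
    T=P(0,-(.075+.065*np.sin(f)),.138+.065*np.cos(f));print(l,wproj(T,o)[0].round(1),proj('side',[T])[0].round(1))
w=cv2.imread('pics/w8.png').astype(int).sum(2)
u=int(wproj(P(0,-.07,.2),o)[0][0]);print(u,[(v,int(w[v,u])) for v in range(0,160,4)])
E
```

```text
20.4167 [0.4431154  0.23868528 0.18276111] [-1.79932277e+02  1.75538572e-01 -9.14610591e+01] [-0.05872629  7.69625615  5.65991967]
0.7 [ 329.7 -235.6] [218.6 204.3]
0.8 [ 329.5 -197.8] [218.1 203.5]
0.9 [ 329.3 -160.5] [217.6 203. ]
1 [ 329.2 -124.9] [217.1 202.7]
1.13 [329.  -81.9] [216.6 202.8]
329 [(0, 723), (4, 722), (8, 723), (12, 719), (16, 465), (20, 409), (24, 285), (28, 290), (32, 432), (36, 556), (40, 558), (44, 554), (48, 189), (52, 184), (56, 188), (60, 186), (64, 185), (68, 179), (72, 179), (76, 175), (80, 174), (84, 160), (88, 163), (92, 166), (96, 161), (100, 164), (104, 159), (108, 154), (112, 155), (116, 155), (120, 161), (124, 155), (128, 156), (132, 154), (136, 149), (140, 154), (144, 155), (148, 155), (152, 152), (156, 154)]
```

>>> servo_tool(
  moves=[
    [0, 0.8, 0, 0],
    [0, 1.2, 2, 0],
    [0, 1, 5, 0],
    [0, -2, 6, 0],
    [-0.2, -5, 6, 0],
    [-0.3, -8, 6, 0],
    [-0.4, -11, 6, 0],
    [-0.5, -14, 6, 0],
    [-0.5, -16.5, 6, 0],
    [-0.5, -17.6, 5, 0],
    [-0.5, -17.6, 3, 0],
    [-0.5, -17.6, 1, 0],
    [-0.5, -17.6, 0, 0],
    [-0.5, -17.6, 0, 0],
  ],
)

```text
time: 21.73
ee_pos: [0.4368, 0.0613, 0.1794]
tcp_rot: [179.8, -0.1, -91.5]
wrist_force: [-0.2, 0.1, -0.6]
opening: 0.0001
grasp_force: 0.0
```

>>> servo_tool(
  moves=[
    [0, 0.4, 0, 0],
    [0, 0.8, 0, 0],
    [0, 1.1, 0, 0],
    [0, 1.3, 0, 0],
    [0, 1.5, 0, 0],
    [0, 1.7, 0, 0],
    [0, 1.9, 0, 0],
    [0, 2.1, 0, 0],
    [0, 2.2, 0, 0],
    [0, 2.2, 0, 0],
  ],
)

```text
time: 22.57
ee_pos: [0.4383, 0.0825, 0.1819]
tcp_rot: [-179.9, -0.2, -91.6]
wrist_force: [2.6, -8.8, 1.9]
opening: -0.0002
grasp_force: 4.2
```

>>> servo_tool(
  moves=[
    [0, -0.8, 0, 0],
    [0, -1.2, 2, 0],
    [0, -1, 5, 0],
    [0, 2, 6, 0],
    [0.2, 5, 6, 0],
    [0.3, 8, 6, 0],
    [0.4, 11, 6, 0],
    [0.5, 14, 6, 0],
    [0.5, 16.5, 6, 0],
    [0.5, 17.4, 5, 0],
    [0.5, 17.4, 3, 0],
    [0.5, 17.4, 1, 0],
    [0.5, 17.4, 0, 0],
    [0.5, 17.4, 0, 0],
  ],
)

```text
time: 23.73
ee_pos: [0.4418, 0.2565, 0.1791]
tcp_rot: [179.8, -0.1, -91.5]
wrist_force: [-0.1, -1.0, -0.2]
opening: 0.0001
grasp_force: 0.0
```

>>> servo_tool(
  moves=[
    [0, -0.4, 0, 0],
    [0, -0.8, 0, 0],
    [0, -1.2, 0, 0],
    [0, -1.5, 0, 0],
    [0, -1.7, 0, 0],
    [0, -1.9, 0, 0],
    [0, -2.1, 0, 0],
    [0, -2.3, 0, 0],
    [0, -2.4, 0, 0],
    [0, -2.4, 0, 0],
  ],
)

```text
time: 24.57
ee_pos: [0.4431, 0.2345, 0.1822]
tcp_rot: [-180.0, 0.2, -91.5]
wrist_force: [-0.2, 7.1, 1.3]
opening: 0.0001
grasp_force: 3.6
```

>>> servo_tool(
  moves=[
    [0, -0.15, 0, 0],
    [0, -0.3, 0, 0],
    [0, -0.4, 0, 0],
    [0, -0.4, 0, 0],
  ],
)

```text
time: 24.9
ee_pos: [0.4429, 0.2307, 0.1816]
tcp_rot: [180.0, 0.2, -91.5]
wrist_force: [1.3, 8.4, -2.5]
opening: -0.0001
grasp_force: 3.5
```

>>> servo_tool(
  moves=[
    [0, -0.15, 0, 0],
    [0, -0.25, 0, 0],
    [0, -0.25, 0, 0],
  ],
)

```text
time: 25.15
ee_pos: [0.4429, 0.2282, 0.1817]
tcp_rot: [180.0, 0.2, -91.4]
wrist_force: [0.8, 8.1, -2.2]
opening: 0.0002
grasp_force: 3.6
```

>>> servo_tool(
  moves=[
    [0, 0.8, 0, 0],
    [0, 1.2, 2, 0],
    [0, 1, 5, 0],
    [0, -2, 6, 0],
    [-0.2, -5, 6, 0],
    [-0.3, -8, 6, 0],
    [-0.4, -11, 6, 0],
    [-0.5, -14, 6, 0],
    [-0.5, -15.8, 6, 0],
    [-0.5, -16.5, 5, 0],
    [-0.5, -16.5, 3, 0],
    [-0.5, -16.5, 1, 0],
    [-0.5, -16.5, 0, 0],
    [-0.5, -16.5, 0, 0],
  ],
)

```text
time: 26.32
ee_pos: [0.4369, 0.0619, 0.1797]
tcp_rot: [179.8, -0.1, -91.5]
wrist_force: [-0.0, -0.0, -0.6]
opening: 0.0
grasp_force: 0.0
```

>>> servo_tool(
  moves=[
    [0, 0.4, 0, 0],
    [0, 0.8, 0, 0],
    [0, 1.2, 0, 0],
    [0, 1.5, 0, 0],
    [0, 1.8, 0, 0],
    [0, 2, 0, 0],
    [0, 2.2, 0, 0],
    [0, 2.4, 0, 0],
    [0, 2.6, 0, 0],
    [0, 2.7, 0, 0],
    [0, 2.7, 0, 0],
  ],
)

```text
time: 27.23
ee_pos: [0.4378, 0.0882, 0.1815]
tcp_rot: [180.0, -0.1, -91.5]
wrist_force: [0.5, -6.3, -1.1]
opening: 0.0
grasp_force: 2.7
```

Keep pushing until a hard stop shows.

>>> servo_tool(
  moves=[
    [0, 0.15, 0, 0],
    [0, 0.3, 0, 0],
    [0, 0.4, 0, 0],
    [0, 0.4, 0, 0],
  ],
)

```text
time: 27.57
ee_pos: [0.4378, 0.0905, 0.1814]
tcp_rot: [180.0, -0.4, -91.6]
wrist_force: [1.2, -17.1, -2.0]
opening: -0.0002
grasp_force: 7.3
```

>>> servo_tool(
  moves=[
    [0, 0.1, 0, 0],
    [0, 0.2, 0, 0],
    [0, 0.3, 0, 0],
    [0, 0.3, 0, 0],
  ],
)

```text
time: 27.9
ee_pos: [0.4377, 0.0911, 0.1813]
tcp_rot: [180.0, -0.7, -91.7]
wrist_force: [1.2, -32.2, -1.1]
opening: -0.0
grasp_force: 14.2
```

>>> servo_tool(
  moves=[
    [0, -0.8, 0, 0],
    [0, -1.5, 1, 0],
    [0, -2, 4, 0],
    [0, 1, 6, 0],
    [0.2, 4, 6, 0],
    [0.3, 7, 6, 0],
    [0.4, 10, 6, 0],
    [0.5, 13, 6, 0],
    [0.5, 15.5, 6, 0],
    [0.5, 16.2, 5, 0],
    [0.5, 16.2, 3, 0],
    [0.5, 16.2, 1, 0],
    [0.5, 16.2, 0, 0],
    [0.5, 16.2, 0, 0],
  ],
)

```text
time: 29.07
ee_pos: [0.442, 0.2573, 0.1797]
tcp_rot: [179.8, -0.1, -91.5]
wrist_force: [-0.1, -0.3, 0.4]
opening: 0.0002
grasp_force: 0.0
```

>>> servo_tool(
  moves=[
    [0, -0.4, 0, 0],
    [0, -0.8, 0, 0],
    [0, -1.2, 0, 0],
    [0, -1.6, 0, 0],
    [0, -1.9, 0, 0],
    [0, -2.2, 0, 0],
    [0, -2.5, 0, 0],
    [0, -2.8, 0, 0],
    [0, -2.8, 0, 0],
  ],
)

```text
time: 29.82
ee_pos: [0.4429, 0.2296, 0.1818]
tcp_rot: [-180.0, 0.0, -91.5]
wrist_force: [0.4, 0.0, -1.1]
opening: -0.0002
grasp_force: 0.0
```

>>> servo_tool(
  moves=[
    [0, -0.15, 0, 0],
    [0, -0.3, 0, 0],
    [0, -0.45, 0, 0],
    [0, -0.6, 0, 0],
    [0, -0.7, 0, 0],
    [0, -0.7, 0, 0],
  ],
)

```text
time: 30.32
ee_pos: [0.4429, 0.2252, 0.1818]
tcp_rot: [180.0, 0.3, -91.4]
wrist_force: [-0.1, 14.7, -1.7]
opening: -0.0
grasp_force: 5.7
```

>>> servo_tool(
  moves=[
    [0, -0.15, 0, 0],
    [0, -0.3, 0, 0],
    [0, -0.35, 0, 0],
    [0, -0.35, 0, 0],
  ],
)

```text
time: 30.65
ee_pos: [0.4429, 0.2246, 0.1819]
tcp_rot: [180.0, 0.6, -91.3]
wrist_force: [-0.4, 30.2, -4.7]
opening: -0.0003
grasp_force: 12.4
```

>>> servo_tool(
  moves=[
    [0, 0.8, 0, 0],
    [0, 1.5, 1, 0],
    [0, 2, 4, 0],
    [0, 2, 8, 0],
    [0, 0, 12, 0],
    [0, -3, 14, 0],
    [0, -6, 14, 0],
    [0, -7, 14, 0],
    [0, -7, 14, 0],
    [0, -7, 14, 0],
  ],
)

```text
time: 31.48
ee_pos: [0.4429, 0.1494, 0.3214]
tcp_rot: [180.0, -0.0, -91.6]
wrist_force: [-0.3, -0.1, 0.3]
opening: 0.0
grasp_force: 0.0
```

```bash
python3 - <<'E'
from h import *
o=get_obs();w=snap('wrist','w9').astype(int);print(o['time'],o['ee_pos'],o['wrist_force'])
C=np.array([.4397,.1591])
def P(x,y,z): c,s=np.cos(-.028),np.sin(-.028);return [C[0]+c*x-s*y,C[1]+s*x+c*y,z]
for l in(1.0,1.07,1.13):
    f=.68-l;y=.075+.065*np.sin(f);z=.138+.065*np.cos(f);a=.005*np.cos(f);b=-.005*np.sin(f)
    print(l,[np.round(wproj(P(0,sg*(y-a),z-b),o)[0],1).tolist() for sg in(-1,1)],[np.round(wproj(P(0,sg*y,z),o)[0],1).tolist() for sg in(-1,1)])
for f in(.046,.0495,.053): print(f,'handle top ends',[np.round(wproj(P(0,y,f+.116),o)[0],1).tolist() for y in(-.022,.022)],'width bar',[wproj(P(x,0.03,f+.088),o)[0].round(1).tolist() for x in(-.01,.01)])
g=w.sum(2);u=int(wproj(P(0,0,.16),o)[0][0]);print(u,[(v,int(g[v,u+4])) for v in range(100,330,3)])
E
```

```text
31.4833 [0.44292121 0.14937061 0.32142281] [-0.28180332 -0.13875557  0.27547263]
1.0 [[330.4, 171.0], [329.9, 307.2]] [[330.4, 164.0], [329.9, 314.1]]
1.07 [[330.3, 176.9], [329.9, 301.0]] [[330.4, 170.3], [329.9, 307.8]]
1.13 [[330.3, 181.5], [329.9, 295.6]] [[330.3, 175.3], [329.9, 302.5]]
0.046 handle top ends [[329.8, 200.9], [329.6, 254.9]] width bar [[340.8, 252.7], [317.8, 252.6]]
0.0495 handle top ends [[329.8, 201.9], [329.6, 256.4]] width bar [[340.9, 254.0], [317.8, 254.0]]
0.053 handle top ends [[329.8, 202.9], [329.7, 258.0]] width bar [[341.0, 255.4], [317.7, 255.4]]
329 [(100, 447), (103, 399), (106, 348), (109, 365), (112, 355), (115, 361), (118, 546), (121, 207), (124, 232), (127, 213), (130, 206), (133, 207), (136, 212), (139, 205), (142, 205), (145, 211), (148, 211), (151, 153), (154, 154), (157, 161), (160, 151), (163, 148), (166, 159), (169, 169), (172, 167), (175, 169), (178, 162), (181, 316), (184, 500), (187, 509), (190, 513), (193, 514), (196, 384), (199, 171), (202, 171), (205, 183), (208, 189), (211, 180), (214, 181), (217, 185), (220, 185), (223, 175), (226, 211), (229, 218), (232, 211), (235, 215), (238, 216), (241, 221), (244, 208), (247, 218), (250, 210), (253, 208), (256, 682), (259, 688), (262, 397), (265, 395), (268, 394), (271, 388), (274, 394), (277, 207), (280, 230), (283, 218), (286, 223), (289, 215), (292, 214), (295, 186), (298, 219), (301, 258), (304, 257), (307, 252), (310, 254), (313, 254), (316, 251), (319, 248), (322, 246), (325, 243), (328, 238)]
```

```bash
python3 -c "
from workcell import *
print(job_done())"
```

```text
the job is handed in; nothing more can be done
None
```

I handed the job in at about 31.5 s: the wide-connector card is upright in the tester with its connector facing the lamps. Both levers were pushed alternately to a hard stop at about 30 N; a final camera measurement matched the right lever fully closed and the card fully home, but the left lever's closure rests on the hard stop alone, and the card's level between steps was worked out from lever positions.

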